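# Put the scraper away and wedge the box lid tight

### The job

Put the green scraper away flat in the wooden tool box, then fetch the box's lid, slide it narrow end first into the dovetail ways and push it gently home until it wedges tight and stays tight when you let go. Do not force it, or the thin lips of the ways will split, and do not disturb the other things on the counter.

Things in the scene. Friction and masses are not known exactly. Their poses are not given: they have to be found in the camera images.
- box: Open wooden tool box, 220 mm long (x), 160 wide (y), 69 high, fixed. Origin: centre of its underside; x runs along the ways from the mouth (robot's end, -x) to the far end, z up. Inner floor 8 mm up. Side ledges that carry the lid are 56 mm high, end walls (16 mm thick) 53; the opening between them is 188 x 100 mm. Lid home: its x along the box's x, its ends within about 17 mm of the box's ends.
- way_left: Left dovetail way: fixed dark runner on the +y ledge, 13 mm high, open at both ends. Its origin and axes are the box's, not on the runner. The ways' inner faces close in by 1 in 20 each towards the far end and lean in over the lid by 1 in 4; half-way up the gap is about 135 mm at the mouth, 124 in the middle, 113 at the far end.
- way_right: Right dovetail way (-y), as way_left. Wood moves from day to day: the gap is up to 1.6 mm wider or narrower, so the lid wedges up to 17 mm short of or past lid centre over box centre; feel for it. It may first rub on one way and drag: ease it sideways. Wedged, it stops dead. A push of 12 to 16 N along the ways then makes it stay; over about 22 N may split a way.
- lid_batten (a point): Centre of the batten across the top of the loose lid, 22 mm above the lid's underside (lying: 22 mm up; home: 78), over its middle. Batten 16 mm along x, 70 along y, 20 high; grip it across the 16 mm. Lid: 0.2 to 0.3 kg, 220 mm long, 12 thick, dovetailed edges (wider below), half-way up 135 mm wide at the rear (-x), 113 at the narrow end (+x). Lies right side up; z up. Push low on the batten.
- scraper_centre (a point): Centre of the green plastic scraper, 9 mm above its underside; 60 g, lying flat, 150 mm long (x). Handle bar 22 mm wide and 18 high from 75 mm behind this point to 30 ahead; blade 64 mm wide and 4 to 6 thick from 20 to 75 mm ahead (+x, to the blade). Put away, it lies flat on the box's floor along its length, either way round, wholly under the lid.
- salsa_jar: Glass salsa jar with wire clip lid, 94 mm across, 141 mm high; origin: centre of its underside. A bystander: leave it where it is.
- salt_shaker: Glass salt shaker, 46 mm across, 82 mm high; origin: centre of its underside. A bystander: leave it where it is.
- salsa_bowl: White bowl, 110 mm across, 45 mm high; origin: centre of its underside. A bystander: leave it where it is.
- wood_spoon: Wooden spoon lying on the counter, 200 mm long, origin at its middle. A bystander: leave it where it is.
Things that resemble listed ones, but are neither listed nor needed, are in the scene too. Of the things that look like the part that bears scraper_centre, take the one that is farthest to the robot's left at the start.

How it is judged:
On the way:
1. the scraper lies in the box, let go (z of scraper_centre in the frame of box below 0.026 m and x of scraper_centre in the frame of box between -0.04 and 0.04 m and y of scraper_centre in the frame of box between -0.05 and 0.05 m and contact force between the fingers and scraper below 0.1 N), for 0.2 s.
At the end, for the whole second after the job is handed in: The scraper lies on the box's floor (within 40 mm of its middle lengthwise). The lid lies level on the ledges (3 mm), narrow end far, straight and central, within 20 mm of the box's middle, and still presses on each way with over 6 N when let go: wedged (z of scraper_centre in the frame of box below 0.026 m and x of scraper_centre in the frame of box between -0.04 and 0.04 m and y of scraper_centre in the frame of box between -0.05 and 0.05 m and x of lid_batten in the frame of box between -0.02 and 0.02 m and y of lid_batten in the frame of box between -0.003 and 0.003 m and z of lid_batten in the frame of box between 0.075 and 0.081 m and angle between the x axis of lid_batten and the x axis of box, either way round below 0.03 rad and angle between lid_batten's own z axis and vertical below 0.02 rad and contact force between lid and way_left above 6 N and contact force between lid and way_right above 6 N); the robot touches nothing.
It fails at once if a way was split: the lid pressed on it with more than 24 N (contact force between lid and way_left above 24 N or contact force between lid and way_right above 24 N).
It fails at once if a bystander was moved by more than 20 mm (distance of any of salsa_jar, salt_shaker, salsa_bowl, wood_spoon from where it was at the start of the episode above 0.02 m).
It also fails if it takes over 72 s, if anything falls off the work surface, if the arm or the gripper's body presses on something with over 40 N, if the wrist force passes 120 N, or if a joint passes its speed limit or range.

### The arm

A 6-joint arm with a two-finger parallel gripper is mounted at the origin on the work surface. World frame = base frame: x ahead of the robot, y to its left, z up, the work surface at z = 0. Lengths are in m, angles in rad, forces in N, time in s.
With the tool pointing down it reaches from about 0.35 to 0.85 m from the base axis. Payload 8.1 kg.
Tool frame: the origin (TCP) lies at the very end of the fingers, on their centre line; the grasp point (between the pads) lies 19 mm behind it (robot.pinch_z is the distance from the TCP to the grasp point, in m); y points along the fingers, x is the direction in which the jaws open and shut, and the axes are right-handed (so a half turn about y gives the same grasp; the last joint's range is limited). The gripper opens to 93 mm and grips with 3 to 60 N. Pads are 15 mm wide; open, the fingers measure 128 mm over their backs; the gripper's body (75 mm by 188 mm) begins 65 mm behind the grasp point.
Start: joints at [1.131, 0.13, 1.488, -0, 1.523, -0.085], TCP at [0.208, 0.563, 0.185] pointing down, gripper open.
Joint ranges: [-2.96, 2.96], [-0.89, 2.26], [0.02, 2.5], [-1.34, 4.48], [0, 2.73], [-2.66, 2.66]. Speed limits (rad/s): [2.39, 2.39, 2.79, 3.14, 3.14, 3.14].

### API

Orientations are given as a rotation vector (axis times angle).
In Python, from plant import robot gives the robot as it stands.
- The arm moves only by the shell command python3 -m inch 'ROWS' [FORCE]. ROWS is JSON, a list of rows, each a list of 5 numbers: the closure, from -1 (fully open) to 1 (shut), then the shift along the world's x, y, z in m, then the turn about the world's z in rad. A call has 1 to 8 rows; each row is the pose to reach, as a shift and turn from the pose measured when the call began; what a row does not reach only later rows make up. A row lasts 1/8 s, in which the tool goes at most 62.5 mm and 10.7 degrees, less where a joint would pass 70% of its speed; a pose out of reach is approached as far as the arm can. A call with a gripper value outside its range is refused whole. The fingers move at their own pace and stop on an object; FORCE is the grip in N (left out, the last holds). Time passes only in rows, so rows that repeat a pose let the fingers close. It gives the time, the measured TCP pose, the force and the opening at its end, in the units of the state.
- robot.read_state(): the state, without advancing time (a new reading comes with each control period).
- robot.read_camera(name): name is "scene" or "side" or "wrist"; returns a dict with "color" (400x640x3 uint8, red, green, blue), "mtx" (3x3 intrinsics, pixels), "R" (3x3) and "t" (3): a world point X has camera coordinates R X + t; the wrist camera has in their place "hand_eye" (4x4, takes a point from camera to tool coordinates, whose origin is the TCP and whose axes are the tool frame's). Camera axes: x right, y down, z forward; pixel columns grow to the right and rows downward; lengths in m; the calibration is good to about 2 mm. A picture is of the moment at which its call begins: read the wrist's pose just before it. There is no depth.
- robot.close_job(): hands the job in, once; it reports no verdict.
The state is a dict: "t": time; "q": joint angles; "dq": joint speeds; "joint_torque": joint torques, N m; "tool_pos": TCP position; "orientation": TCP orientation; "force": force on the tool from outside, world axes, zero at the start; "wrist_torque": the same for the moment, N m; "opening": finger opening in m.
Only numpy, scipy, OpenCV 4.12 (cv2) and the standard library are available. Lean on these libraries where they do the work, as an engineer would, in place of code of your own. Each camera call takes 0.05 s, during which the arm holds its last target. There are 200 camera calls.

## Working session

There is one attempt and no reset: what is moved stays moved. The work goes in short steps, Python scripts to look and compute and a shell command to move; the robot and the scene stay as the last step left them, time stands still between calls to the robot, and variables do not carry over. Pictures are saved under pics/ and viewed, about 8 in all and at most 12, crops included, and the job is handed in when it is done.

```bash
mkdir -p pics
cat > h.py <<'E'
import numpy as np, cv2
from scipy.spatial.transform import Rotation as Ro
from plant import robot
def cam(name):
    s=robot.read_state(); c=robot.read_camera(name)
    if name=='wrist':
        T=np.eye(4);T[:3,:3]=Ro.from_rotvec(s['orientation']).as_matrix();T[:3,3]=s['tool_pos']
        W=np.linalg.inv(T@np.array(c['hand_eye'])); c['R']=W[:3,:3]; c['t']=W[:3,3]
    c['R']=np.array(c['R']);c['t']=np.array(c['t']);c['mtx']=np.array(c['mtx'])
    np.savez(''+name+'.npz',K=c['mtx'],R=c['R'],t=c['t'],color=c['color'])
    return c
def px2w(name,uv,z):
    d=np.load(''+name+'.npz'); r=d['R'].T@np.linalg.solve(d['K'],[uv[0],uv[1],1.]); o=-d['R'].T@d['t']
    return o+r*(z-o[2])/r[2]
def w2px(name,X):
    d=np.load(''+name+'.npz'); p=d['K']@(d['R']@np.array(X)+d['t']); return p[:2]/p[2]
def save(name,fn,crop=None,scale=1):
    im=np.load(''+name+'.npz')['color'][...,::-1]
    if crop: im=im[crop[1]:crop[3],crop[0]:crop[2]]
    cv2.imwrite('pics/'+fn,cv2.resize(im,None,fx=scale,fy=scale,interpolation=cv2.INTER_CUBIC))
E
python3 - <<'E'
from h import *
for n in('scene','side'):
    c=cam(n); save(n,n+'0.png'); print(n,-c['R'].T@c['t'],c['R'])
s=robot.read_state();print(s)
E
```

```text
scene [1.39707195 0.59122871 0.70587752] [[-0.60920302  0.79286231  0.01552544]
 [ 0.41173775  0.33297332 -0.84829287]
 [-0.677749   -0.51039017 -0.5292997 ]]
side [-0.02789212 -0.75951814  0.70601996] [[ 0.78616786 -0.61761467  0.02218608]
 [-0.3371511  -0.45869635 -0.82214767]
 [ 0.51794713  0.63886601 -0.5688418 ]]
{'t': 0.1, 'q': array([ 1.13058819e+00,  1.31122392e-01,  1.48915578e+00, -4.51302197e-05,
        1.52299472e+00, -8.54121458e-02]), 'dq': array([-2.96282223e-04,  3.06638361e-05, -3.17653715e-03,  1.87770520e-03,
       -7.31652967e-04,  6.18289061e-04]), 'joint_torque': array([ 1.79168452e-03, -5.61335170e+01, -4.93100238e+01,  7.70201418e-02,
        2.89275334e-02, -5.60459557e-05]), 'tool_pos': array([0.20819987, 0.56211349, 0.18357846]), 'orientation': array([-1.35731475, -0.94293097,  0.94530019]), 'force': array([ 0.37957665,  0.15070675, -0.27767656]), 'wrist_torque': array([0.01267558, 0.03922193, 0.00322577]), 'opening': 0.0934178455306102}
```

View pics/scene0.png

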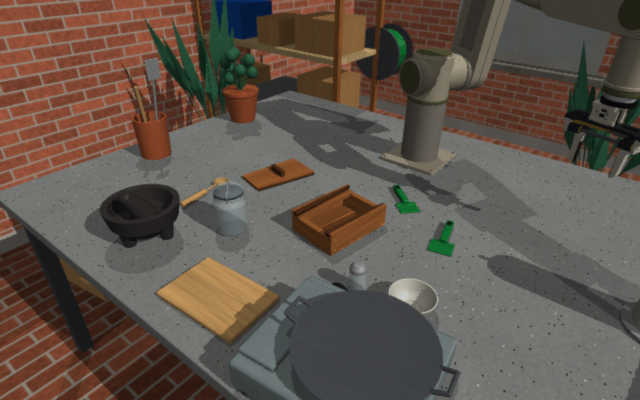

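View pics/side0.png

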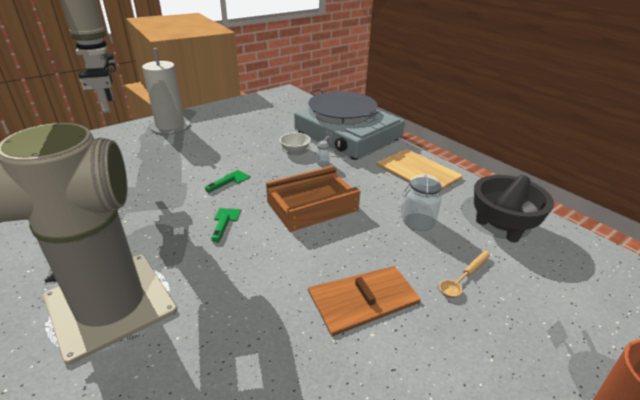

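Run:
```python
from h import *
print(Ro.from_rotvec(robot.read_state()['orientation']).as_matrix().round(3))
```

```text
[[ 0.347 -0.001 -0.938]
 [ 0.938 -0.002  0.347]
 [-0.002 -1.     0.   ]]
```

The scene view shows the box around (340,218) and the lid around (278,174). There are two green scrapers, at scene (405,200) / side (226,222) and scene (443,238) / side (228,181). The jar, shaker, bowl and spoon are visible too.

Run:
```python
from h import *
print('A',px2w('scene',(405,200),.01),px2w('side',(226,222),.01))
print('B',px2w('scene',(443,238),.01),px2w('side',(228,181),.01))
save('scene','sc_crop.png',(230,150,470,270),3.3)
save('side','si_crop.png',(190,150,430,335),3.2)
```

```text
A [0.3332681  0.11852352 0.01      ] [0.33366034 0.1009695  0.01      ]
B [0.44702163 0.29741575 0.01      ] [0.43715246 0.28734369 0.01      ]
```

View pics/sc_crop.png

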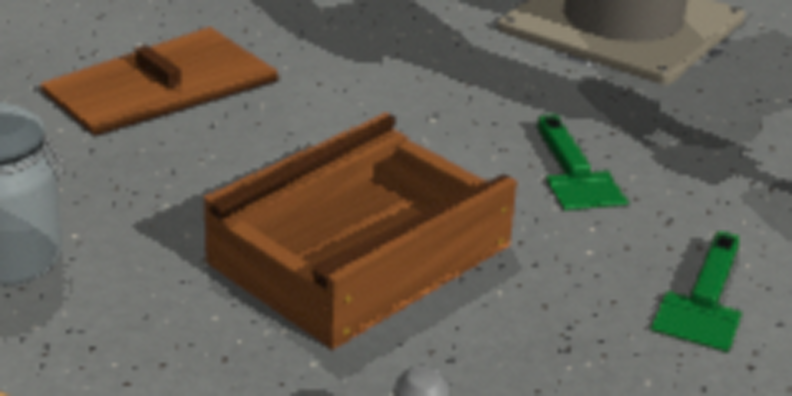

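View pics/si_crop.png

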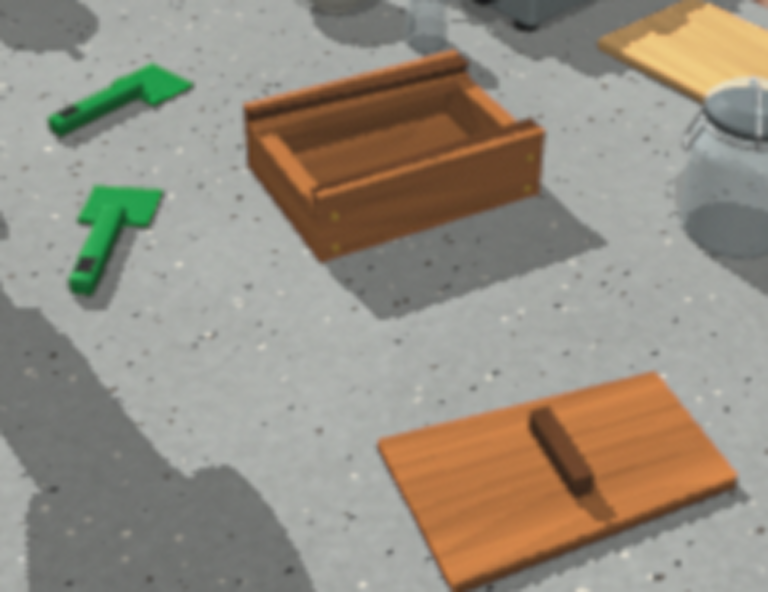

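The scene crop shows scraper B (the left one) with its handle end at (727,240) and blade edge around (692,335). The box corners and lid corners are visible in both crops. I'll choose B, since its y of 0.29 beats A's 0.11. Next I'll fit the poses.

Run:
```python
from h import *
from scipy.optimize import least_squares
S=lambda u,v:('scene',(230+u/3.3,150+v/3.3))
D=lambda u,v:('side',(190+u/3.2,150+v/3.2))
def fit(name,pts,x0):
    def res(p):
        c,s=np.cos(p[2]),np.sin(p[2]);r=[]
        for (X,(n,uv)) in pts:
            r+=list(w2px(n,[p[0]+c*X[0]-s*X[1],p[1]+s*X[0]+c*X[1],X[2]])-uv)
        return r
    o=least_squares(res,x0,loss='soft_l1'); print(name,o.x.round(4),o.fun.round(1)); return o
h=.11;w=.08
fit('box',[((h,w,0),S(333,347)),((-h,w,0),S(513,245)),((h,-w,0),S(207,262)),
 ((-h,-w,0),D(325,260)),((h,-w,0),D(540,192)),((-h,w,0),D(248,165)),((-h,w,.069),S(515,181)),((-h,-w,.069),D(316,190)),((h,-w,.069),D(543,127)),((-h,w,.069),D(246,104))],[.55,.1,0])
a,b=.0675-.0015,.0565-.0015
print([px2w('side',D(*q)[1],.012).round(3) for q in((380,440),(655,372),(737,480),(455,588))],[px2w('scene',S(*q)[1],.012).round(3) for q in((212,29),(277,74),(97,131),(40,88))])
L=[((-h,a,.012),D(380,440)),((h,b,.012),D(655,372)),((h,-b,.012),D(737,480)),((-h,-a,.012),D(455,588)),
((-h,-a,.012),S(212,29)),((-h,a,.012),S(277,74)),((h,b,.012),S(97,131)),((h,-b,.012),S(40,88))]
fit('lid',L,[.4,-.2,0])
rev=[((-X[0],-X[1]*(b/a if abs(X[1])==a else a/b),X[2]),q) for X,q in L]
fit('lidrev',rev,[.4,-.2,3.14])
fit('scr',[((-.075,0,.018),S(727,236)),((-.075,0,.009),D(54,125)),((.075,0.032,.004),S(735,349)),((.075,-.032,.004),S(653,328)),((.075,-.032,.004),D(192,85)),((.075,.032,.004),D(152,64))],[.44,.29,0])
for n,z,q in (('batten',.032,(S(158,63),D(559,445))),):
    print(n,[px2w(k,u,z).round(4) for k,u in q])
for n,q in dict(jar=(('scene',(231,228)),('side',(421,220))),shaker=(('scene',(358,290)),('side',(323,160))),bowl=(('scene',(412,310)),('side',(295,147))),spoon=(('scene',(205,192)),('side',(465,275)))).items():
    print(n,[px2w(k,u,0).round(3) for k,u in q])
```

```text
box [ 0.5775  0.034  -0.1607] [-0.2  1.9 -1.2  0.6 -0.9  1.2 -1.6  0.6 -0.4 -0.  -0.6  0.2  0.5  0.2
  0.6  1.7  0.5  0.4 -1.3 -0.5]
[array([ 0.369, -0.23 ,  0.012]), array([ 0.576, -0.299,  0.012]), array([ 0.543, -0.408,  0.012]), array([ 0.331, -0.36 ,  0.012])] [array([ 0.335, -0.345,  0.012]), array([ 0.373, -0.22 ,  0.012]), array([ 0.58 , -0.284,  0.012]), array([ 0.554, -0.393,  0.012])]
lid [ 0.455  -0.3222 -0.2689] [-1.   0.2 -0.1 -0.2 -0.  -1.6 -0.9 -1.  -1.6 -1.2 -0.7 -1.5 -2.1 -2.
 -0.6 -1.9]
lidrev [ 0.4569 -0.318   2.8732] [ 0.4  2.1 -3.2 -4.4  1.9  0.3 -3.6 -7.   0.5  0.4 -2.  -2.1  0.1  0.
 -1.7 -2.5]
scr [0.4345 0.2987 0.2279] [ 0.2 -1.5 -0.5  0.8 -0.9  0.6 -0.2  0.4  0.2 -1.1 -0.6 -1. ]
batten [array([ 0.4629, -0.3093,  0.032 ]), array([ 0.4525, -0.3228,  0.032 ])]
jar [array([ 0.773, -0.207,  0.   ]), array([ 0.784, -0.204,  0.   ])]
shaker [array([0.756, 0.219, 0.   ]), array([0.775, 0.233, 0.   ])]
bowl [array([0.734, 0.351, 0.   ]), array([0.752, 0.37 , 0.   ])]
spoon [array([ 0.689, -0.427,  0.   ]), array([ 0.7  , -0.414,  0.   ])]
```

```bash
python3 -m inch '[[-1,0.04,-0.045,0,0.15],[-1,0.08,-0.09,0,0.3],[-1,0.12,-0.14,0,0.45],[-1,0.16,-0.185,0,0.583],[-1,0.195,-0.225,-0.02,0.583],[-1,0.226,-0.263,-0.04,0.583],[-1,0.226,-0.263,-0.06,0.583],[-1,0.226,-0.263,-0.06,0.583]]' 15
python3 - <<'E'
from h import *
cam('wrist');save('wrist','w1.png')
print(w2px('wrist',(.4345,.2987,.018)),w2px('scene',(.4345,.2987,.018)))
s=robot.read_state();print(s['tool_pos'],Ro.from_rotvec(s['orientation']).as_matrix().round(3))
E
```

```text
t: 1.1
tool_pos: [0.4329, 0.2977, 0.1214]
orientation: [-1.093, -1.37, 1.379]
force: [-1.1, 0.1, 0.8]
opening: 0.0924
[318.79464912 197.76957589] [445.77029767 233.76321991]
[0.43340829 0.29868477 0.12282777] [[-0.226 -0.002 -0.974]
 [ 0.974 -0.003 -0.226]
 [-0.002 -1.     0.002]]
```

View pics/w1.png

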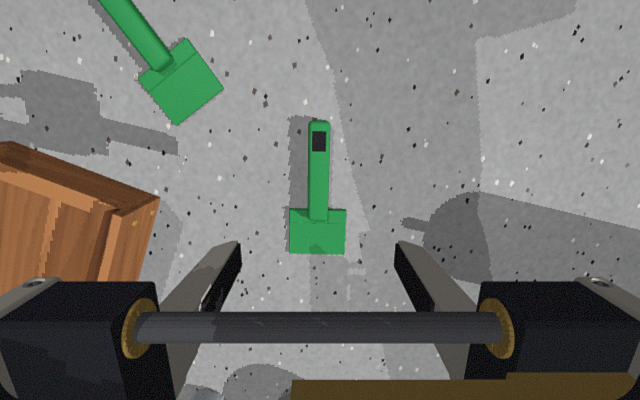

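The wrist view shows scraper B straight ahead, with its handle end at (319,121) and blade edge at (318,254). Scraper A is in the top left and the box corner in the lower left.

Run:
```python
from h import *
a=px2w('wrist',(319,121),.018);b=px2w('wrist',(317.5,254),.005);print(a,b,(a+b)/2,np.arctan2(*(b-a)[1::-1]),np.linalg.norm((b-a)[:2]))
for q in((290,253),(345.5,253)):print(px2w('wrist',q,.005))
for q in((159,199),):print('boxcorner top',px2w('wrist',q,.069)) 
c,s=np.cos(-.1607),np.sin(-.1607);print('pred mouth +y',.5775-.11*c-.08*s,.034-.11*s+.08*c)
```

```text
[0.3589907 0.281265  0.018    ] [0.50403533 0.31341528 0.005     ] [0.43151301 0.29734014 0.0115    ] 0.21813108305629664 0.1485650836363022
[0.51004875 0.2821524  0.005     ]
[0.49542129 0.34464385 0.005     ]
boxcorner top [0.4537175  0.15953405 0.069     ]
pred mouth +y 0.4817180310652197 0.1305702564301079
```

```bash
python3 - <<'E'
from h import *
for z in(0,.053,.056,.069):print(z,w2px('wrist',(.4817,.1306,z)),px2w('wrist',(159,199),z))
E
python3 -m inch '[[-1,0,0,-0.03,0],[-1,0,0,-0.06,0],[-1,0,0,-0.09,0],[-1,0,0,-0.119,0],[-1,0,0,-0.119,0],[1,0,0,-0.119,0],[1,0,0,-0.119,0],[1,0,0,-0.119,0]]' 15
```

```text
0 [162.32805195 200.21630098] [0.48112479 0.12686997 0.        ]
0.053 [134.50273339 215.49972067] [0.46007282 0.15195977 0.053     ]
0.056 [132.62831876 216.52926739] [0.45888119 0.15337994 0.056     ]
0.069 [124.04434508 221.24412706] [0.4537175  0.15953405 0.069     ]
t: 2.15
tool_pos: [0.4343, 0.2992, 0.0051]
orientation: [-1.094, -1.374, 1.376]
force: [0.7, -0.4, -0.2]
opening: 0.0674
```

```bash
python3 -m inch '[[1,0,0,0,0],[1,0,0,0,0],[1,0,0,0.04,0],[1,0,0,0.09,0],[1,0,0,0.125,0],[1,0,0,0.125,0]]' 15
python3 -m inch '[[1,0.03,-0.05,0,-0.1],[1,0.055,-0.1,0,-0.2],[1,0.08,-0.15,0,-0.3],[1,0.11,-0.2,0,-0.389],[1,0.143,-0.264,0,-0.389],[1,0.143,-0.264,0,-0.389],[1,0.143,-0.264,0,-0.389]]'
python3 - <<'E'
from h import *
cam('wrist');save('wrist','w2.png')
s=robot.read_state();print(s['tool_pos'],s['force'],Ro.from_rotvec(s['orientation']).as_matrix().round(3))
c,k=np.cos(-.1607),np.sin(-.1607)
for X in((-.094,-.05,.053),(-.094,.05,.053),(.094,-.05,.053),(.094,.05,.053)):print(X,w2px('wrist',(.5775+c*X[0]-k*X[1],.034+k*X[0]+c*X[1],X[2])))
E
```

```text
t: 2.9
tool_pos: [0.4366, 0.3005, 0.1341]
orientation: [-1.096, -1.38, 1.371]
force: [0.8, 0.8, -1.1]
opening: 0.0074
t: 3.78
tool_pos: [0.5789, 0.0362, 0.1327]
orientation: [-1.285, -1.091, 1.087]
force: [0.0, 0.5, -0.6]
opening: 0.0001
[0.57872848 0.03718015 0.13301041] [ 0.69420033  0.0918403  -0.91312048] [[ 0.161  0.004 -0.987]
 [ 0.987 -0.     0.161]
 [ 0.001 -1.    -0.004]]
(-0.094, -0.05, 0.053) [258.4035104   97.62464683]
(-0.094, 0.05, 0.053) [372.48553055  97.55813553]
(0.094, -0.05, 0.053) [268.81619217 285.39835469]
(0.094, 0.05, 0.053) [362.95564934 285.38773588]
```

View pics/w2.png

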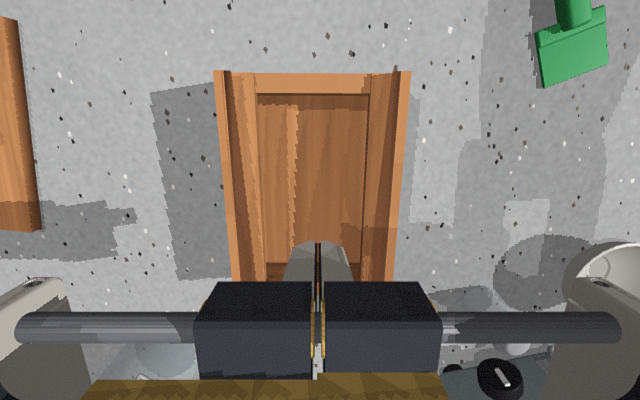

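The wrist view shows the box opening with near corners at (258,94) and (369,94), as predicted to about 2 mm. The gripper is empty because I lifted before the slow fingers had closed. The scraper is still on the counter at the upper right (575,50). I'll go back for it.

```bash
python3 -m inch '[[-1,-0.04,0.065,0,0.1],[-1,-0.07,0.12,0,0.2],[-1,-0.11,0.18,0,0.3],[-1,-0.145,0.24,0,0.389],[-1,-0.145,0.262,0,0.389],[-1,-0.145,0.262,0,0.389],[-1,-0.145,0.262,0,0.389],[-1,-0.145,0.262,0,0.389]]' 20
python3 - <<'E'
from h import *
cam('wrist');save('wrist','w3.png')
im=np.load('wrist.npz')['color'].astype(int)
m=((im[...,1]>1.6*im[...,0])&(im[...,1]>1.4*im[...,2])&(im[...,1]>60)).astype('uint8')
n,l,st,ce=cv2.connectedComponentsWithStats(m)
for i in range(1,n):
    if st[i,4]>500:
        p=cv2.findNonZero((l==i).astype('uint8'));r=cv2.boxPoints(cv2.minAreaRect(p));print(st[i],ce[i],r.round(0).tolist())
        print([px2w('wrist',q,.007).round(4).tolist() for q in r])
print(robot.read_state()['tool_pos'])
E
```

```text
t: 4.82
tool_pos: [0.4337, 0.2985, 0.1329]
orientation: [-1.095, -1.378, 1.372]
force: [0.3, 0.4, -0.3]
opening: 0.0759
[ 103    0  122  123 5494] [169.18711321  63.47633782] [[89.0, 11.0], [138.0, -27.0], [227.0, 85.0], [178.0, 124.0]]
[[0.3129, 0.0484, 0.007], [0.2715, 0.0914, 0.007], [0.3486, 0.1844, 0.007], [0.3973, 0.1402, 0.007]]
[ 289  118   56  130 3827] [316.41625294 201.94956885] [[289.0, 247.0], [289.0, 118.0], [344.0, 118.0], [344.0, 247.0]]
[[0.5094, 0.281, 0.007], [0.3654, 0.2517, 0.007], [0.3524, 0.3075, 0.007], [0.4946, 0.3445, 0.007]]
[0.43390522 0.29838837 0.13289588]
```

```bash
python3 -m inch '[[-1,-0.002,-0.001,-0.04,0],[-1,-0.002,-0.001,-0.08,0],[-1,-0.002,-0.001,-0.11,0],[-1,-0.002,-0.001,-0.129,0],[-1,-0.002,-0.001,-0.129,0],[1,-0.002,-0.001,-0.129,0],[1,-0.002,-0.001,-0.129,0],[1,-0.002,-0.001,-0.129,0]]' 20
python3 -m inch '[[1,0,0,0,0],[1,0,0,0,0],[1,0,0,0,0],[1,0,0,0,0],[1,0,0,0,0],[1,0,0,0,0],[1,0,0,0,0]]' 20
```

```text
t: 5.88
tool_pos: [0.4327, 0.2978, 0.005]
orientation: [-1.096, -1.379, 1.37]
force: [-0.5, -0.3, -0.6]
opening: 0.0681
t: 6.75
tool_pos: [0.4327, 0.2978, 0.005]
orientation: [-1.096, -1.379, 1.37]
force: [-0.4, 0.1, 0.1]
opening: 0.0016
```

The opening is 1.6 mm, so the fingers missed the handle. I'll look.

Run:
```python
from h import *
a=cam('scene');A=a['color'][120:280,340:520]
b=cam('side');B=b['color'][120:260,150:330]
I=np.hstack([cv2.resize(A,(400,356),interpolation=3),cv2.resize(B,(400,356),interpolation=3)])
cv2.imwrite('pics/g1.png',I[...,::-1])
print(w2px('scene',(.4327,.2978,.005)),w2px('side',(.4327,.2978,.005)))
```

```text
[444.93706152 237.08007262] [225.33235291 181.37135738]
```

View pics/g1.png

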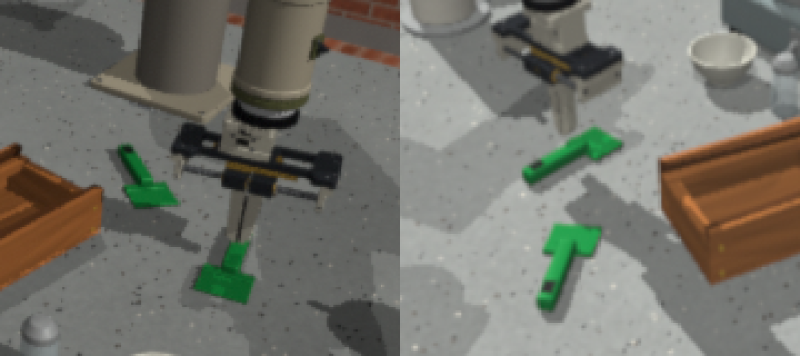

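The side view shows the tips ending at crop (567,132), just at the handle's top, and the scraper unmoved. I need a closer look.

Run:
```python
from h import *
cam('wrist')
W=np.load('wrist.npz')['color'][150:350,200:440];A=np.load('scene.npz')['color'][205:265,410:482];B=np.load('side.npz')['color'][145:205,190:262]
r=lambda i:cv2.resize(i,(400,333) if i is not W else (400,333),interpolation=3)
I=np.vstack([np.hstack([r(A),r(B)])]);J=cv2.resize(W,(320,266),interpolation=3)
c=np.zeros((600,800,3),'uint8');c[:333]=I;c[333:599,:320]=J;cv2.imwrite('pics/g2.png',c[...,::-1])
s=robot.read_state();print(s['opening'],s['tool_pos'],s['q'].round(3),s['force'])
print(w2px('wrist',s['tool_pos']))
```

```text
0.00021413939623917067 [0.43269108 0.29783052 0.00496687] [ 5.060e-01  9.000e-02  1.875e+00 -1.000e-03  1.171e+00 -1.291e+00] [-0.80263974 -0.37072136  0.03590297]
[318.042905   233.59057575]
```

View pics/g2.png

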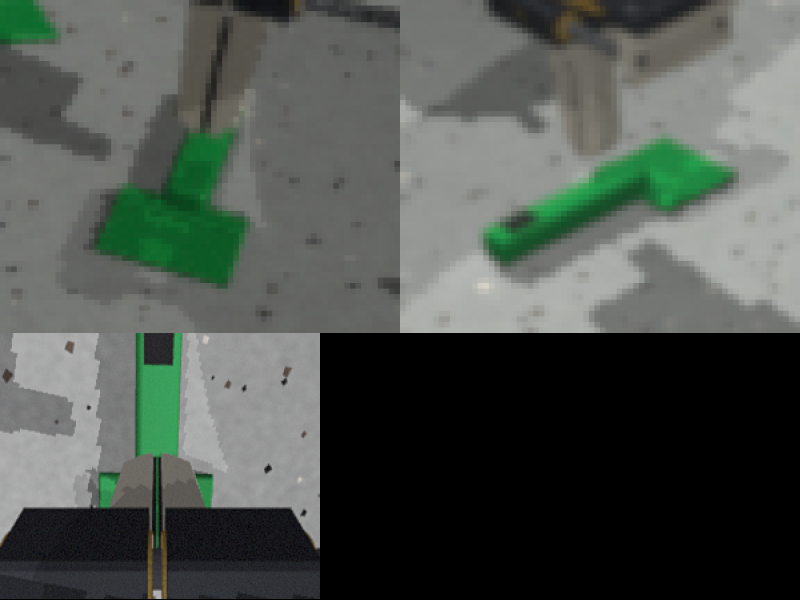

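The side view shows counter between the fingertips and the handle, so the tips are well above where the TCP reading puts them. I'll triangulate the tip.

Run:
```python
from h import *
from scipy.optimize import least_squares
o=least_squares(lambda X:np.r_[w2px('scene',X)-(447,229.3),w2px('side',X)-(225.3,172.6)],[.43,.3,.02]);print(o.x,o.fun)
# wrist: tip visible at crop (157,455-333)->px
u=(200+157*240/320,150+122*200/266);print(u)
d=np.load('wrist.npz')
print('tipdepth if in tool axis', [ (z,w2px('wrist',(.4327,.2978,z))) for z in(.005,.02,.03)])
```

```text
[0.4369029  0.29991894 0.03498416] [-0.11530541  0.06992432 -0.12645789 -0.08454376]
(317.75, 241.7293233082707)
tipdepth if in tool axis [(0.005, array([317.99876016, 233.61082115])), (0.02, array([318.03962784, 242.31002084])), (0.03, array([318.07025566, 248.82953956]))]
```

Run:
```python
from h import *
c=cam('wrist');H=np.array(c['hand_eye']);K=c['mtx'];print(H.round(4),K,robot.pinch_z)
# TCP & points on tool y axis, front edge of pads, in camera px
G=np.linalg.inv(H)
for y in(0,-.01,-.02,-.03):
  for z in (-.0075,0,.0075):
    p=K@(G@[0,y,z,1])[:3];print(y,z,(p[:2]/p[2]).round(1),p[2].round(3))
print('open: depth from gap159', K[0,0]*.0924/159)
```

```text
[[ 1.000e+00  1.600e-03 -3.000e-04 -4.000e-04]
 [ 8.000e-04 -2.932e-01  9.560e-01 -2.006e-01]
 [ 1.400e-03 -9.560e-01 -2.932e-01  8.280e-02]
 [ 0.000e+00  0.000e+00  0.000e+00  1.000e+00]] [[301.04513031   0.         317.44641761]
 [  0.         301.04513031 205.27337879]
 [  0.           0.           1.        ]] 0.0188
0 -0.0075 [318.  243.2] 0.218
0 0 [318.  233.5] 0.216
0 0.0075 [318.1 223.7] 0.214
-0.01 -0.0075 [318.  249.1] 0.209
-0.01 0 [318.1 239.1] 0.206
-0.01 0.0075 [318.1 228.9] 0.204
-0.02 -0.0075 [318.1 255.7] 0.199
-0.02 0 [318.1 245.3] 0.197
-0.02 0.0075 [318.1 234.6] 0.195
-0.03 -0.0075 [318.1 262.9] 0.19
-0.03 0 [318.1 252. ] 0.187
-0.03 0.0075 [318.1 240.9] 0.185
open: depth from gap159 0.17494698139035778
```

```bash
python3 -m inch '[[-0.3,0,0,0.0,0],[-0.3,0,0,0.0,0],[-0.3,0,0,0,0],[-0.3,0,0,0,0],[-0.3,0,0,0,0],[-0.3,0,0,0,0],[-0.3,0,0,0,0],[-0.3,0,0,0,0]]' 20
python3 -m inch '[[-0.3,0,0,-0.004,0],[-0.3,0,0,-0.008,0],[-0.3,0,0,-0.012,0],[-0.3,0,0,-0.012,0]]' 20
```

```text
t: 7.95
tool_pos: [0.4327, 0.2978, 0.005]
orientation: [-1.096, -1.379, 1.37]
force: [0.6, 0.2, 0.0]
opening: 0.0605
t: 8.45
tool_pos: [0.4322, 0.2976, -0.0077]
orientation: [-1.096, -1.378, 1.371]
force: [-0.2, -0.5, 0.1]
opening: 0.0609
```

The wrist, scene and side views agree: the fingertips sit about 30 mm behind the nominal TCP. I'll work with that offset, lowering carefully while watching the force.

```bash
python3 -m inch '[[-0.3,0,0,-0.005,0],[-0.3,0,0,-0.01,0],[-0.3,0,0,-0.015,0],[-0.3,0,0,-0.018,0],[-0.3,0,0,-0.018,0]]' 20
python3 -m inch '[[1,0,0,0,0],[1,0,0,0,0],[1,0,0,0,0],[1,0,0,0,0],[1,0,0,0,0],[1,0,0,0,0],[1,0,0,0,0],[1,0,0,0,0]]' 20
```

```text
t: 9.07
tool_pos: [0.4319, 0.2974, -0.0261]
orientation: [-1.096, -1.378, 1.372]
force: [1.3, 0.0, 0.7]
opening: 0.0605
t: 10.07
tool_pos: [0.432, 0.2975, -0.026]
orientation: [-1.096, -1.378, 1.371]
force: [-0.6, 0.2, 1.6]
opening: 0.022
```

```bash
python3 -m inch '[[1,0,0,0.04,0],[1,0,0,0.08,0],[1,0,0,0.13,0],[1,0,0,0.13,0]]' 20
python3 -m inch '[[1,0.03,-0.05,0,-0.1],[1,0.055,-0.1,0,-0.2],[1,0.08,-0.15,0,-0.3],[1,0.11,-0.2,0,-0.389],[1,0.146,-0.263,0,-0.389],[1,0.146,-0.263,0,-0.389],[1,0.146,-0.263,0,-0.389]]'
```

```text
t: 10.58
tool_pos: [0.4352, 0.2992, 0.1091]
orientation: [-1.099, -1.386, 1.365]
force: [0.7, -0.6, -0.5]
opening: 0.0219
t: 11.45
tool_pos: [0.5804, 0.0359, 0.1077]
orientation: [-1.288, -1.096, 1.081]
force: [-0.3, 0.5, -0.6]
opening: 0.0219
```

```bash
python3 -m inch '[[1,-0.002,-0.002,-0.03,0],[1,-0.002,-0.002,-0.06,0],[1,-0.002,-0.002,-0.085,0],[1,-0.002,-0.002,-0.105,0],[1,-0.002,-0.002,-0.113,0],[1,-0.002,-0.002,-0.118,0],[1,-0.002,-0.002,-0.12,0]]' 20
python3 -m inch '[[1,0,0,-0.002,0],[1,0,0,-0.004,0]]' 20
```

```text
t: 12.32
tool_pos: [0.579, 0.034, -0.0117]
orientation: [-1.289, -1.097, 1.08]
force: [0.3, 0.8, -0.1]
opening: 0.022
t: 12.58
tool_pos: [0.5796, 0.034, -0.0151]
orientation: [-1.29, -1.098, 1.08]
force: [-0.3, 0.0, -0.6]
opening: 0.0217
```

```bash
python3 -m inch '[[0.1,0,0,-0.001,0],[0.1,0,0,-0.001,0],[0.1,0,0,-0.001,0],[0.1,0,0,-0.001,0],[0.1,0,0,-0.001,0]]' 20
python3 -m inch '[[0.1,0,0,0.03,0],[0.1,0,0,0.07,0],[0.1,0,0,0.12,0],[0.1,0,0,0.15,0],[0.1,0,0,0.15,0]]' 20
python3 - <<'E'
from h import *
cam('scene');cam('wrist')
im=np.load('wrist.npz')['color'].astype(int)
m=((im[...,1]>1.6*im[...,0])&(im[...,1]>1.4*im[...,2])&(im[...,1]>50)).astype('uint8')
n,l,st,ce=cv2.connectedComponentsWithStats(m)
for i in range(1,n):
    if st[i,4]>300: print(st[i],ce[i])
A=np.load('scene.npz')['color'][165:265,270:400];W=np.load('wrist.npz')['color']
c=np.zeros((300,790,3),'uint8');c[:]=0;c[:,:390]=cv2.resize(A,(390,300));c[:250,390:]=cv2.resize(W,(400,250));cv2.imwrite('pics/p1.png',c[...,::-1])
E
```

```text
t: 13.2
tool_pos: [0.5796, 0.034, -0.016]
orientation: [-1.29, -1.098, 1.08]
force: [0.3, -0.1, -0.0]
opening: 0.0418
t: 13.82
tool_pos: [0.5821, 0.0339, 0.1376]
orientation: [-1.294, -1.102, 1.076]
force: [0.2, -0.0, 0.5]
opening: 0.0419
[ 289  118   56  131 3908] [316.40199591 202.39611054]
```

View pics/p1.png

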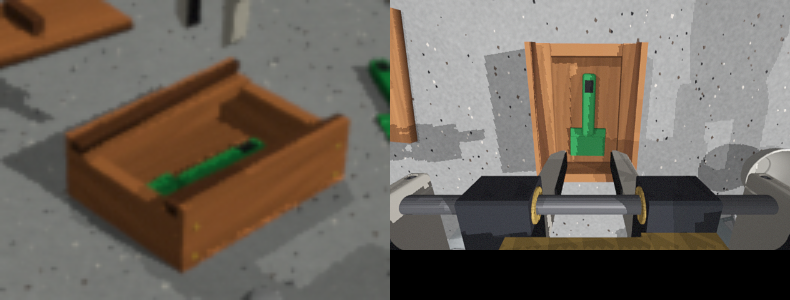

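The picture shows the scraper flat in the box, central and along its length. Next is the lid.

```bash
python3 -m inch '[[-1,-0.01,-0.03,0,-0.17],[-1,-0.025,-0.07,0,-0.34],[-1,-0.04,-0.11,0,-0.51],[-1,-0.06,-0.16,0,-0.68],[-1,-0.075,-0.21,0,-0.85],[-1,-0.09,-0.25,0,-1.02],[-1,-0.105,-0.29,0,-1.19],[-1,-0.115,-0.325,0,-1.36]]' 20
python3 - <<'E'
from h import *
s=robot.read_state();M=Ro.from_rotvec(s['orientation']).as_matrix();print(np.arctan2(M[1,0],M[0,0]))
E
```

```text
t: 14.92
tool_pos: [0.4624, -0.2916, 0.1307]
orientation: [-1.58, -0.032, 0.032]
force: [0.6, 0.0, -0.1]
opening: 0.0926
0.04055148866492955
```

```bash
python3 -m inch '[[-1,-0.003,-0.015,0,-0.16],[-1,-0.006,-0.029,0,-0.31],[-1,-0.006,-0.029,0,-0.31],[-1,-0.006,-0.029,0,-0.31]]' 20
python3 - <<'E'
from h import *
cam('wrist');save('wrist','l1.png')
s=robot.read_state();M=Ro.from_rotvec(s['orientation']).as_matrix();print(np.arctan2(M[1,0],M[0,0]),s['tool_pos'])
c,k=np.cos(-.269),np.sin(-.269)
for X in((-.008,-.035,.032),(-.008,.035,.032),(.008,-.035,.032),(.008,.035,.032),(-.11,.0645,.012),(.11,.0535,.012)):print(X,w2px('wrist',(.456+c*X[0]-k*X[1],-.321+k*X[0]+c*X[1],X[2])).round(0))
E
```

```text
t: 15.42
tool_pos: [0.4559, -0.3196, 0.1294]
orientation: [-1.569, 0.211, -0.207]
force: [0.1, 0.1, -0.6]
opening: 0.0929
-0.2662233312618908 [ 0.45615356 -0.31961666  0.12974087]
(-0.008, -0.035, 0.032) [311. 228.]
(-0.008, 0.035, 0.032) [310. 162.]
(0.008, -0.035, 0.032) [326. 228.]
(0.008, 0.035, 0.032) [327. 162.]
(-0.11, 0.0645, 0.012) [211. 130.]
(0.11, 0.0535, 0.012) [425. 141.]
```

View pics/l1.png

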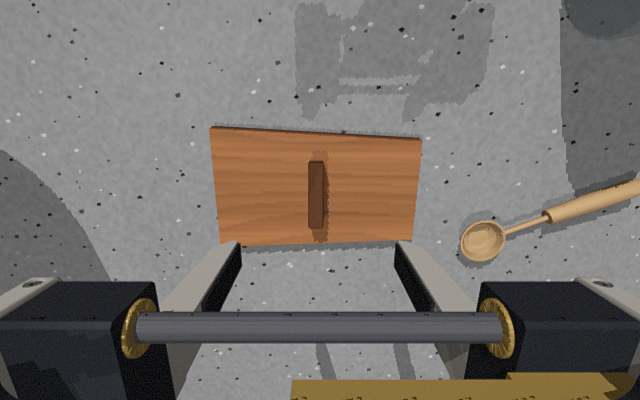

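The wrist view shows the batten at columns 308–323 and rows 162–229, about 2 mm short of the prediction. The narrow end is on the right, at column 422.

```bash
python3 -m inch '[[0,-0.0015,-0.001,-0.03,0],[0,-0.0015,-0.001,-0.06,0],[0,-0.0015,-0.001,-0.09,0],[0,-0.0015,-0.001,-0.115,0],[0,-0.0015,-0.001,-0.13,0],[0,-0.0015,-0.001,-0.138,0],[0,-0.0015,-0.001,-0.142,0],[0,-0.0015,-0.001,-0.142,0]]' 30
python3 -m inch '[[1,0,0,0,0],[1,0,0,0,0],[1,0,0,0,0],[1,0,0,0,0],[1,0,0,0,0],[1,0,0,0,0]]' 30
```

```text
t: 16.48
tool_pos: [0.455, -0.3209, -0.0117]
orientation: [-1.57, 0.21, -0.208]
force: [-0.8, -0.2, -0.2]
opening: 0.0466
t: 17.23
tool_pos: [0.4548, -0.3209, -0.0116]
orientation: [-1.57, 0.211, -0.207]
force: [-4.1, 1.2, 4.9]
opening: 0.0155
```

```bash
python3 -m inch '[[1,0,0,0.01,0],[1,0,0,0.04,0],[1,0,0,0.075,0],[1,0,0,0.1,0],[1,0,0,0.1,0],[1,0,0,0.1,0]]' 40
python3 -m inch '[[1,-0.005,0.045,0,0.02],[1,-0.01,0.095,0,0.04],[1,-0.015,0.145,0,0.06],[1,-0.02,0.195,0,0.08],[1,-0.03,0.245,0,0.105],[1,-0.035,0.295,0,0.105],[1,-0.04,0.345,0,0.105],[1,-0.045,0.381,0,0.105]]' 40
python3 -m inch '[[1,0,0,0,0],[1,0,0,0,0]]'
python3 - <<'E'
from h import *
s=robot.read_state();print(s['tool_pos'],s['force'],s['wrist_torque'],s['opening'],Ro.from_rotvec(s['orientation']).as_matrix().round(4))
cam('scene')
cam('wrist')
A=np.load('scene.npz')['color'][130:270,260:430];W=np.load('wrist.npz')['color']
c=np.zeros((560,800,3),'uint8');c[:280,:340]=cv2.resize(A,(340,280));c[:,340:][:287,:460]=cv2.resize(W,(460,287));
c[287:,:]=cv2.resize(W[180:320,120:520],(800,273))[:273];cv2.imwrite('pics/m1.png',c[...,::-1])
E
```

```text
t: 17.98
tool_pos: [0.4543, -0.3204, 0.0872]
orientation: [-1.569, 0.212, -0.207]
force: [-0.4, 0.1, -2.8]
opening: 0.0153
t: 18.98
tool_pos: [0.4076, 0.0625, 0.0854]
orientation: [-1.576, 0.13, -0.122]
force: [0.6, -0.0, -2.5]
opening: 0.015
t: 19.23
tool_pos: [0.4066, 0.0622, 0.0841]
orientation: [-1.576, 0.131, -0.119]
force: [0.0, -0.7, -2.1]
opening: 0.0155
[0.40657838 0.06222391 0.08410055] [ 0.00781647 -0.71138056 -2.14327457] [-0.07904606  0.08461493 -0.04099962] 0.015507831534997525 [[ 0.9873 -0.0083  0.1583]
 [-0.1584 -0.0086  0.9873]
 [-0.0069 -0.9999 -0.0098]]
```

View pics/m1.png

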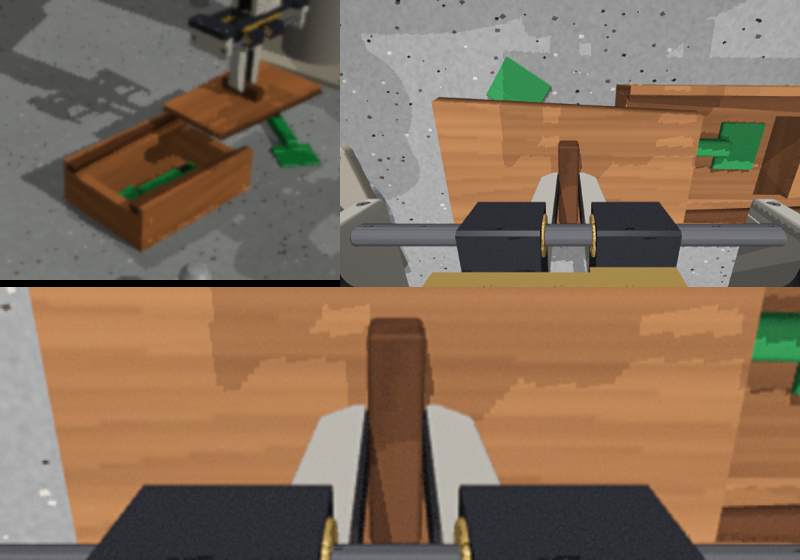

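The picture shows the lid level over the mouth, narrow end towards the box. The box's mouth +y corner is at about (618,86) and the lid's rear +y corner at (433,99). I'll check these against my model.

Run:
```python
from h import *
f=lambda x,y:((x-340)*640/460,y*400/287)
c,k=np.cos(-.1607),np.sin(-.1607)
B=lambda X:(.5775+c*X[0]-k*X[1],.034+k*X[0]+c*X[1],X[2])
t=robot.read_state()['tool_pos']
L=lambda X:(t[0]+c*X[0]-k*X[1],t[1]+k*X[0]+c*X[1],X[2]+t[2]+.0116)
for n,P,o in(('boxcorner',B((-.11,.08,.069)),f(616,86)),('lid rear+y',L((-.11,.0645,.012)),f(433,99)),('lid front+y',L((.11,.0535,.012)),f(708,113)),('batten+y',L((0,.035,.032)),f(569,142))):
    q=px2w('wrist',o,P[2]);d=q-np.array(P);print(n,w2px('wrist',P).round(1),np.round(o,1),'err in box axes mm',(1e3*np.array([c*d[0]+k*d[1],-k*d[0]+c*d[1]])).round(1))
d=np.array(t[:2])-(.5775,.034);print('lid in box',c*d[0]+k*d[1],-k*d[0]+c*d[1])
```

```text
boxcorner [410.2 115. ] [384.  119.9] err in box axes mm [-17.6  -3.2]
lid rear+y [128.3 143.7] [129.4 138. ] err in box axes mm [1.3 3.2]
lid front+y [506.5 163.7] [512.  157.5] err in box axes mm [2.5 3.7]
batten+y [318.3 203.4] [318.6 197.9] err in box axes mm [0.2 3.1]
lid in box -0.17245950380305644 1.4910887160313885e-05
```

```bash
python3 -m inch '[[1,0,-0.003,-0.01,0],[1,0,-0.003,-0.02,0],[1,0,-0.003,-0.028,0],[1,0,-0.003,-0.033,0],[1,0,-0.003,-0.036,0],[1,0,-0.003,-0.037,0]]' 40
python3 -m inch '[[1,0,0,-0.001,0],[1,0,0,-0.002,0],[1,0,0,-0.002,0]]' 40
```

```text
t: 20.08
tool_pos: [0.4073, 0.0587, 0.0477]
orientation: [-1.576, 0.131, -0.121]
force: [0.2, 0.4, -2.4]
opening: 0.0152
t: 20.45
tool_pos: [0.4073, 0.0587, 0.0457]
orientation: [-1.576, 0.131, -0.121]
force: [0.4, -0.0, -1.7]
opening: 0.0157
```

```bash
python3 -m inch '[[1,0.01,-0.0016,0,0],[1,0.02,-0.0032,0,0],[1,0.03,-0.0048,0,0],[1,0.04,-0.0064,0,0],[1,0.0513,-0.0083,0,0],[1,0.0513,-0.0083,0,0]]' 40
python3 -m inch '[[1,0.01,-0.0016,0,0],[1,0.02,-0.0032,0,0],[1,0.03,-0.0048,0,0],[1,0.04,-0.0064,-0.0005,0],[1,0.04,-0.0064,-0.0005,0]]' 40
```

```text
t: 21.2
tool_pos: [0.4594, 0.0502, 0.0458]
orientation: [-1.576, 0.132, -0.122]
force: [-0.1, -0.3, -2.5]
opening: 0.0157
t: 21.82
tool_pos: [0.5001, 0.0436, 0.0452]
orientation: [-1.576, 0.132, -0.122]
force: [-0.0, 0.6, -2.6]
opening: 0.0159
```

```bash
python3 -m inch '[[1,0.0002,0.001,0,0],[1,0.0003,0.002,0,0],[1,0.0003,0.002,0,0]]' 40
python3 -m inch '[[1,0.0002,0.001,0,0],[1,0.0003,0.002,0,0],[1,0.0003,0.002,0,0]]' 40
python3 -m inch '[[1,0.0002,0.001,0,0],[1,0.0003,0.002,0,0],[1,0.0003,0.002,0,0]]' 40
```

```text
t: 22.2
tool_pos: [0.5003, 0.0458, 0.0453]
orientation: [-1.576, 0.131, -0.122]
force: [-0.7, 0.0, -2.5]
opening: 0.0156
t: 22.58
tool_pos: [0.5003, 0.0464, 0.0454]
orientation: [-1.579, 0.132, -0.122]
force: [-2.5, -8.0, -0.2]
opening: 0.0155
t: 22.95
tool_pos: [0.5003, 0.0464, 0.0456]
orientation: [-1.582, 0.133, -0.122]
force: [-2.7, -9.6, -0.3]
opening: 0.0153
```

```bash
python3 -m inch '[[1,-0.0003,-0.002,0,0],[1,-0.0006,-0.004,0,0],[1,-0.0008,-0.005,0,0],[1,-0.0008,-0.005,0,0]]' 40
python3 -m inch '[[1,-0.0002,-0.001,0,0],[1,-0.0003,-0.002,0,0],[1,-0.0003,-0.002,0,0]]' 40
```

```text
t: 23.45
tool_pos: [0.4994, 0.0415, 0.0456]
orientation: [-1.582, 0.133, -0.122]
force: [0.1, -0.5, -3.2]
opening: 0.0153
t: 23.82
tool_pos: [0.4995, 0.0407, 0.0459]
orientation: [-1.58, 0.132, -0.122]
force: [0.7, 6.5, -0.9]
opening: 0.0155
```

```bash
python3 -m inch '[[1,-0.0002,-0.001,0,0],[1,-0.0003,-0.002,0,0],[1,-0.0003,-0.002,0,0]]' 40
```

```text
t: 24.2
tool_pos: [0.4995, 0.0406, 0.0463]
orientation: [-1.576, 0.131, -0.122]
force: [0.1, 9.4, -0.7]
opening: 0.0154
```

```bash
python3 -m inch '[[1,0.0004,0.002,0,0],[1,0.0005,0.003,-0.001,0],[1,0.0005,0.003,-0.0015,0],[1,0.0005,0.003,-0.0015,0]]' 40
python3 -m inch '[[1,0.006,-0.001,0,0],[1,0.012,-0.002,0,0],[1,0.018,-0.0029,0,0],[1,0.024,-0.0039,0,0],[1,0.03,-0.0048,0,0],[1,0.03,-0.0048,0,0]]' 40
python3 - <<'E'
from h import *
s=robot.read_state();print(s['wrist_torque'],s['force'],Ro.from_rotvec(s['orientation']).as_matrix()[:,0].round(4))
E
```

```text
t: 24.7
tool_pos: [0.4998, 0.0434, 0.0446]
orientation: [-1.577, 0.132, -0.122]
force: [0.1, 0.1, -2.7]
opening: 0.0154
t: 25.45
tool_pos: [0.5302, 0.0385, 0.0446]
orientation: [-1.577, 0.132, -0.122]
force: [-0.6, -0.5, -1.8]
opening: 0.0159
[-0.09984536  0.08593004  0.01227788] [-0.62003107 -0.52491752 -1.82203192] [ 0.987  -0.1608 -0.0054]
```

```bash
python3 -m inch '[[1,0.004,-0.0006,0,0],[1,0.008,-0.0013,0,0],[1,0.011,-0.0018,0,0],[1,0.011,-0.0018,0,0]]' 40
python3 -m inch '[[1,0.003,-0.0005,0,0],[1,0.005,-0.0008,0,0],[1,0.005,-0.0008,0,0]]' 40
```

```text
t: 25.95
tool_pos: [0.5415, 0.0367, 0.0446]
orientation: [-1.577, 0.132, -0.122]
force: [-1.5, 1.6, -2.4]
opening: 0.0156
t: 26.32
tool_pos: [0.5466, 0.0358, 0.0447]
orientation: [-1.577, 0.132, -0.122]
force: [-0.7, -0.7, -3.8]
opening: 0.0155
```

```bash
python3 -m inch '[[1,0.002,-0.0003,-0.0004,0],[1,0.004,-0.0006,-0.0008,0],[1,0.004,-0.0006,-0.0008,0]]' 40
python3 -m inch '[[1,0.002,-0.0003,0,0],[1,0.004,-0.0006,0,0],[1,0.004,-0.0006,0,0]]' 40
```

```text
t: 26.7
tool_pos: [0.5507, 0.0352, 0.0439]
orientation: [-1.577, 0.132, -0.122]
force: [-0.8, -0.5, -0.8]
opening: 0.0156
t: 27.08
tool_pos: [0.5549, 0.0345, 0.0439]
orientation: [-1.577, 0.132, -0.122]
force: [-2.0, -0.6, -1.0]
opening: 0.0154
```

```bash
python3 -m inch '[[1,0.0015,-0.0002,0,0],[1,0.003,-0.0005,0,0],[1,0.003,-0.0005,0,0]]' 40
python3 -m inch '[[1,0.0015,-0.0002,0,0],[1,0.003,-0.0005,0,0],[1,0.003,-0.0005,0,0]]' 40
```

```text
t: 27.45
tool_pos: [0.5579, 0.0338, 0.0439]
orientation: [-1.577, 0.132, -0.122]
force: [-4.2, -1.4, 0.2]
opening: 0.0157
t: 27.82
tool_pos: [0.5607, 0.0332, 0.0439]
orientation: [-1.577, 0.132, -0.122]
force: [-5.1, -1.1, 0.8]
opening: 0.0154
```

```bash
python3 -m inch '[[1,-0.0001,-0.0006,0,0],[1,-0.0001,-0.0006,0,0]]' 40
python3 -m inch '[[1,0.0015,-0.0004,0,0],[1,0.003,-0.0008,0,0],[1,0.003,-0.0008,0,0]]' 40
python3 - <<'E'
from h import *
s=robot.read_state();print(s['wrist_torque'],s['force'],s['tool_pos'])
E
```

```text
t: 28.08
tool_pos: [0.5608, 0.0331, 0.0439]
orientation: [-1.576, 0.132, -0.122]
force: [-1.6, 3.2, -0.0]
opening: 0.0154
t: 28.45
tool_pos: [0.5612, 0.0331, 0.0438]
orientation: [-1.576, 0.136, -0.118]
force: [-15.7, 4.6, 10.6]
opening: 0.0152
[ 0.56886529  2.80634234 -0.12440712] [-15.72031899   4.6485503   10.61478302] [0.5611968  0.03312382 0.04375852]
```

```bash
python3 -m inch '[[0.4,0,0,0,0],[0.4,0,0,0,0],[0.4,0,0,0.001,0],[0.4,0,0,0.001,0]]' 20
python3 - <<'E'
from h import *
s=robot.read_state();print(s['wrist_torque'],s['force'],s['tool_pos'])
E
```

```text
t: 28.95
tool_pos: [0.5617, 0.033, 0.0451]
orientation: [-1.576, 0.135, -0.118]
force: [0.5, -0.7, -0.4]
opening: 0.0281
[-0.08127271  0.05192205  0.03009486] [ 0.54594555 -0.73690514 -0.37983243] [0.56168968 0.03297628 0.04508077]
```

```bash
python3 -m inch '[[0.4,0,0,-0.001,0],[0.4,0.001,-0.0002,-0.0025,0],[0.4,0.003,-0.0005,-0.0025,0],[0.4,0.005,-0.0008,-0.0025,0],[0.4,0.005,-0.0008,-0.0025,0]]' 20
python3 -m inch '[[0.4,0.0007,-0.0001,0,0],[0.4,0.0014,-0.0002,0,0],[0.4,0.0014,-0.0002,0,0]]' 20
```

```text
t: 29.58
tool_pos: [0.5668, 0.0322, 0.0426]
orientation: [-1.576, 0.135, -0.118]
force: [-0.3, 0.2, 0.3]
opening: 0.0278
t: 29.95
tool_pos: [0.5671, 0.0321, 0.0424]
orientation: [-1.576, 0.137, -0.116]
force: [-7.2, 1.0, 5.5]
opening: 0.0279
```

```bash
python3 -m inch '[[0.4,0.001,-0.0002,0.0005,0],[0.4,0.0016,-0.0003,0.0008,0],[0.4,0.0016,-0.0003,0.0008,0]]' 20
python3 - <<'E'
from h import *
s=robot.read_state();print(s['wrist_torque'],s['force'],s['tool_pos'])
E
```

```text
t: 30.32
tool_pos: [0.567, 0.0321, 0.0425]
orientation: [-1.576, 0.14, -0.113]
force: [-7.1, 1.0, 1.4]
opening: 0.0278
[ 0.16312255  1.37498105 -0.06345069] [-7.13061706  1.00519664  1.38079889] [0.56696036 0.03211628 0.04247401]
```

```bash
python3 -m inch '[[0.4,0.0016,-0.0003,0.0008,0],[0.4,0.0022,-0.0004,0.0008,0],[0.4,0.0028,-0.0005,0.0009,0],[0.4,0.0028,-0.0005,0.0009,0],[0.4,0.0028,-0.0005,0.0009,0]]' 20
python3 - <<'E'
from h import *
s=robot.read_state();print(s['wrist_torque'],s['force'],s['tool_pos'])
E
```

```text
t: 30.95
tool_pos: [0.5668, 0.0321, 0.0423]
orientation: [-1.576, 0.145, -0.108]
force: [-11.2, 2.4, 5.2]
opening: 0.0281
[ 0.29637686  2.32801963 -0.04618533] [-11.17468198   2.3585413    5.19367549] [0.56678194 0.03213981 0.04230452]
```

```bash
python3 -m inch '[[0.4,0.0024,-0.0004,0.0012,0],[0.4,0.003,-0.0005,0.0014,0],[0.4,0.0035,-0.0006,0.0016,0],[0.4,0.0035,-0.0006,0.0016,0],[0.4,0.0035,-0.0006,0.0016,0]]' 20
python3 - <<'E'
from h import *
s=robot.read_state();print(s['wrist_torque'],s['force'],s['tool_pos'])
E
```

```text
t: 31.58
tool_pos: [0.5665, 0.0322, 0.0422]
orientation: [-1.575, 0.151, -0.102]
force: [-13.5, 2.2, 3.7]
opening: 0.0282
[ 0.35011007  2.46061531 -0.08057568] [-13.46040836   2.15590616   3.74673121] [0.56647945 0.03216527 0.04223357]
```

```bash
python3 -m inch '[[0.4,0.003,-0.0005,0.0018,0],[0.4,0.0036,-0.0006,0.002,0],[0.4,0.0039,-0.0006,0.0022,0],[0.4,0.0039,-0.0006,0.0022,0],[0.4,0.0039,-0.0006,0.0022,0]]' 20
python3 - <<'E'
from h import *
s=robot.read_state();print(s['wrist_torque'],s['force'],s['tool_pos'])
E
python3 -m inch '[[0.4,-0.003,0.0005,0,0],[0.4,-0.0055,0.0009,0,0],[0.4,-0.0055,0.0009,0,0]]' 20
```

```text
t: 32.2
tool_pos: [0.5661, 0.0322, 0.0422]
orientation: [-1.575, 0.157, -0.095]
force: [-13.2, 1.9, 0.4]
opening: 0.0283
[ 0.37882761  2.39158467 -0.02443972] [-13.22898644   1.89469802   0.40195515] [0.56614282 0.03220518 0.04218476]
t: 32.58
tool_pos: [0.5612, 0.033, 0.0426]
orientation: [-1.575, 0.156, -0.096]
force: [-0.2, 0.8, 0.3]
opening: 0.028
```

```bash
python3 -m inch '[[0.3,0,0,0.02,0],[0.3,0,0,0.06,0],[0.3,0,0,0.1,0],[0.3,0,0,0.13,0],[0.3,0,0,0.13,0]]' 20
python3 -m inch '[[0.3,-0.03,0.04,0,0],[0.3,-0.06,0.08,0,0],[0.3,-0.09,0.12,0,0],[0.3,-0.12,0.16,0,0],[0.3,-0.12,0.2,0,0],[0.3,-0.12,0.2,0,0]]' 20
python3 - <<'E'
from h import *
cam('scene');cam('side')
A=np.load('scene.npz')['color'][170:260,280:400];B=np.load('side.npz')['color'][150:250,255:375]
c=np.zeros((600,800,3),'uint8');c[:300,:400]=cv2.resize(A,(400,300),interpolation=3);c[:333,400:]=cv2.resize(B,(400,333),interpolation=3)
F=np.load('scene.npz')['color'][140:340,150:450];c[333:599,:400]=cv2.resize(F,(400,266));F=np.load('side.npz')['color'][110:310,200:500];c[333:599,400:]=cv2.resize(F,(400,266))
cv2.imwrite('pics/e1.png',c[...,::-1])
print(robot.read_state()['tool_pos'])
E
```

```text
t: 33.2
tool_pos: [0.5641, 0.0329, 0.1779]
orientation: [-1.575, 0.15, -0.103]
force: [-0.2, 0.3, 0.1]
opening: 0.033
t: 33.95
tool_pos: [0.4431, 0.2349, 0.1774]
orientation: [-1.575, 0.147, -0.1]
force: [-0.4, -0.1, -0.1]
opening: 0.0327
[0.44377487 0.23264051 0.17737459]
```

View pics/e1.png

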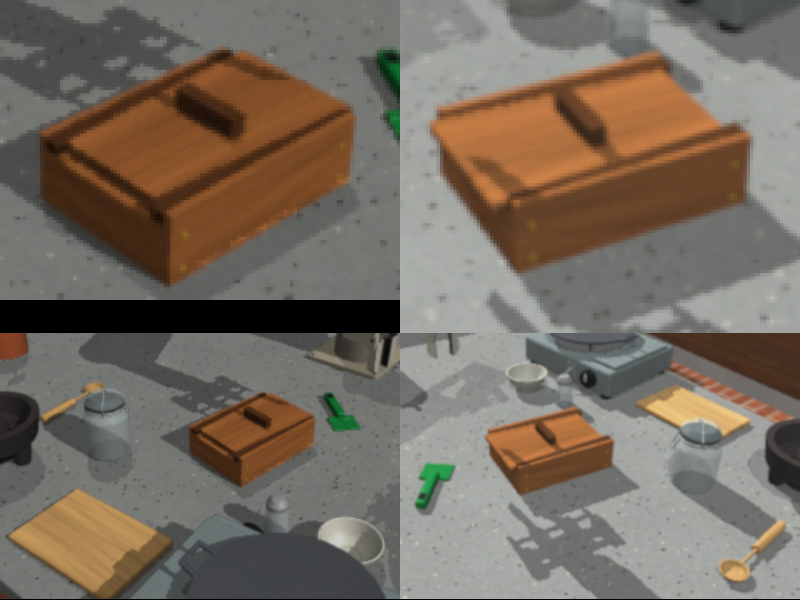

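The lid is seated level with its narrow end far, and the rear overhangs the mouth a little. The bystanders look unmoved. The overhang needs checking against the 20 mm limit.

Run:
```python
from h import *
c,k=np.cos(-.1607),np.sin(-.1607)
S=lambda u,v:('scene',(280+u*.3,170+v*.3)); D=lambda u,v:('side',(255+(u-400)*.3,150+v*.3))
def P(n,q,z):
    d=px2w(*q,z)[:2]-(.5775,.034);print(n,(1e3*np.array([c*d[0]+k*d[1],-k*d[0]+c*d[1]])).round(1))
P('batten S',S(212,103),.088);P('batten D',D(579,108),.088)
P('rear +y D',D(433,126),.068);P('rear -y D',D(500,206),.068)
P('front +y S',S(157,209),.068);P('front -y S',S(66,150),.068)
P('way mouth -y D',D(512,198),.069);P('way mouth+y D',D(437,111),.069)
P('box far +y top S',S(170,212),.069);P('box far -y top S',S(41,134),.069)
```

```text
batten S [-12.2   3. ]
batten D [-14.4  -4.9]
rear +y D [-122.9   53.8]
rear -y D [-120.7  -76.4]
front +y S [107.2  61.4]
front -y S [106.2 -47.9]
way mouth -y D [-108.5  -72.3]
way mouth+y D [-111.3   72.8]
box far +y top S [103.5  71.9]
box far -y top S [107.  -78.9]
```

Run:
```python
from plant import robot
s=robot.read_state();print(s['t'],s['force']);robot.close_job()
```

```text
34.05 [-0.11877864 -0.34143789 -0.27168632]
the job is handed in; nothing more can be done
```

I put the green scraper in the tool box, slid the lid in and wedged it, and handed the job in at 34 s. No verdict came back.

**Scraper:** I took the left-most of the two look-alikes. It lies flat along the floor in the middle of the box and is let go. My first two grasps closed on nothing. On the first I also lifted before the slow fingers had closed. The cause was that the fingertips sit about 30 mm behind the stated TCP, as the cameras showed. I corrected for that and the third grasp held.

**Lid:** I entered it narrow end first and centred it by touching both ways. It rubbed the left way at about 5 N, and I eased it sideways. It then stopped dead, and that stop read about 16 N along the ways while still gripped. After letting go, I pushed low on the batten up to about 13.5 N, and it did not move further.

**Last checks:**
- **Position:** the lid is level with its narrow end far, and it sits 12 to 16 mm short of the box's middle (limit 20 mm).
- **Sideways:** the two cameras disagreed, at +3 mm and −5 mm. The limit is 3 mm, so I rely on the centring by touch.
- **Grip on the ways:** I could not measure the force on each way after release.
- **Surroundings:** the other things on the counter look unmoved, and the arm is clear.

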